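# Hold a spring clip gaping over a display card

## Robot

A 6-joint arm with a two-finger parallel gripper is mounted at the origin on a cart in front of the work surface, level with it; the furniture and walls round the work are solid. World frame = base frame: x ahead of the robot, y to its left, z up, the work surface at z = 0. Lengths are in m, angles in rad, forces in N, time in s.
With the tool pointing down it reaches from about 0.425 to 0.95 m from the base axis. Payload 14.7 kg.
Tool frame: the origin (TCP) lies on the centre line of the jaws, within the pads' length; the fingertips stand 25 mm ahead of it and the grasp point (between the pads) lies 6 mm ahead of it; z points along the fingers, y is the line along which they close (so a half turn about z gives the same grasp; the last joint's range is limited). The gripper opens to 85 mm and grips with 20 to 120 N. Pads are 22 mm wide; open, the fingers measure 114 mm over their backs; the gripper's body (76 mm by 85 mm) begins 54 mm behind the grasp point. The pads swing forward as they close: fully open they stand 13 mm farther back than shut.
Start: joints at [-1.182, 0.48, 1.596, -0, 1.065, -0.047], TCP at [0.274, -0.589, 0.256] pointing down, gripper open.
Joint ranges: [-2.75, 2.75], [-0.82, 2.05], [0.23, 2.67], [-1.56, 4.7], [0.09, 2.69], [-2.92, 2.92]. Speed limits (rad/s): [1.89, 1.89, 2.39, 3.01, 3.01, 3.01].

## Interface

Orientations are given as a unit quaternion [w, x, y, z].
In Python, from station import manip gives the robot as it stands. The module is installed in compiled form; this text tells all that it offers.
- The arm moves only by the shell command python3 -m creep 'ROWS' [FORCE]. ROWS is JSON, a list of rows, each an object of numbers: "dx", "dy", "dz": the shift along the world's x, y, z in mm; "ax", "ay", "az": the turn, a rotation vector about the world's x, y, z in rad; "jaw": the closure, from 0 (fully open) to 1 (shut). In form: [{"dx": .., "dy": .., "dz": .., "ax": .., "ay": .., "az": .., "jaw": ..}, ...]. A call has 1 to 10 rows; each row is the pose to reach, as a shift and turn from the pose commanded when the call began; what a row does not reach only later rows make up. A row lasts 1/10 s, in which the tool goes at most 50 mm and 8.59 degrees, less where a joint would pass 70% of its speed; a pose out of reach is approached as far as the arm can. A call with a gripper value outside its range is refused whole. The fingers move at their own pace and stop on an object; FORCE is the grip in N (left out, the last holds). Time passes only in rows, so rows that repeat a pose let the fingers close. It gives the time, the measured TCP pose, the force, the opening and the grip force at its end, in the units of the state.
- manip.state(): the state, without advancing time (a new reading comes with each control period).
- manip.read_camera(name): name is "scene" or "top" or "wrist"; returns a dict with "pixels" (400x640x3 uint8, red, green, blue), "depth" (400x640 float32, m along the optical axis (not along the pixel's ray), 0 where there is no reading), "camera_matrix" (3x3 intrinsics, pixels), "rvec" (rotation vector, rad) and "tvec" (3), from world to camera coordinates, as OpenCV has them; the wrist camera has in their place "tool_from_camera" (4x4, takes a point from camera to tool coordinates, whose origin is the TCP and whose axes are the flange's). Camera axes: x right, y down, z forward; pixel columns grow to the right and rows downward; lengths in m; the calibration is good to about 2 mm. A picture is of the moment at which its call begins: read the wrist's pose just before it.
- manip.hand_in(): hands the job in; it is judged then, once.
The state is a dict: "t": time; "joint_pos": joint angles; "joint_vel": joint speeds; "joint_torque": joint torques, N m; "tcp_pos": TCP position; "tool_rot": TCP orientation; "force": force on the tool from outside, world axes, zero at the start; "ft_torque": the same for the moment, N m; "opening": opening from 0.0 (shut) to 1.0 (fully open); "grip_force": force on a finger pad.
Only numpy, scipy, OpenCV 4.12 (cv2) and the standard library are available. Lean on these libraries where they do the work, as an engineer would, in place of code of your own. Each camera call takes 0.05 s, during which the arm holds its last target. There are 200 camera calls.

## Task

I want to slip a ticket onto the taller of the two display cards. Squeeze the spring clip open, take it off its stand, and hold it gaping astride the middle of the tall card's top edge, square to the card, with the edge about half-way into the open mouth and the clip not touching the card; leave everything else where it is and never let the clip bite or bump the card. Finish while still holding the clip wide open there: do not let go.

Things in the scene. Friction and masses are not known exactly. Their poses are not given: they have to be found in the camera images.
- clip: Black plastic spring clip, 70 g, clamped upright on the plate of its stand, handles up, jaws down. Origin: centre of its hinge pin (10 mm thick, 40 mm long, along the clip's y). z points up between the handles; the halves lie at -x and +x, mirror images.
- clip_handles (a point): Point between the handles, 30 mm above the pin; axes as clip. The handles are flat plates 30 mm wide (y), rising from 7 mm either side of the pin to 42 mm above it, leaning outward by 0.42 rad: 55 mm over their outer top edges at rest. Squeezed fully together along x they stand parallel and upright, 16 mm over their outsides, tops 49 mm above the pin.
- clip_mouth (a point): Point midway between the jaw tips when shut, 40 mm below the pin; axes as clip. Jaws are 40 mm wide (y). Fully open, the tips are 36 mm below the pin with a gap of 36 mm (x) between them, centred under the pin.
- jaw_a (a joint): Opening of each jaw (both move together, mirrored): about 0 clamped on the 4 mm plate, 0.42 rad at the stop, wide open; a spring shuts it. Squeezing 30 mm above the pin takes about 4 N a handle to start, 8 N to hold wide open; a grip of 20 to 30 N holds it firmly on the stop.
- clip_stand: Grey foot 100 x 110 x 14 mm fixed to the counter with an upright aluminium plate, 4 mm thick in x, 80 mm wide in y, its top edge 80 mm above the counter. Origin: centre of the underside, right under the plate. The clip straddles the plate with its pin resting on the top edge, so its pin is 85 mm above the counter; lifting it by 45 mm clears the plate.
- tall_card: The taller, narrower display card: a blank off-white board with a thin grey border line, 4 mm thick (x), 70 mm wide (y), standing upright in a loose wooden foot 50 x 86 x 18 mm; the top edge is 150 mm above the counter. Origin: centre of the foot's underside, right under the board. About 350 g in all.
- tall_card_edge (a point): Middle of the tall card's top edge; axes as tall_card (x across the thickness, y along the edge, z up).
- low_card: Bystander: the lower, wider display card, board 4 x 110 mm, top edge 85 mm above the counter, wooden foot 50 x 126 x 18 mm. Origin: centre of the foot's underside. The two cards may stand in either place.
- stapler: Bystander: black stapler lying on the counter, 38 x 150 x 52 mm, origin at the centre of its underside.
- tape: Bystander: roll of tape lying flat, 104 mm across, 25 mm high, origin at the centre of its underside.
Not all that is in view belongs to the job. Leave any green look-alike of the tall_card alone.

How it is judged:
By the outcome, as a careful person would: the job done as asked, in the order asked, and still so for the second after the job is handed in, while the arm keeps its last pose, push and grip.
It also fails if it takes over 35 s, if anything falls off the work surface, if the arm or the gripper's body presses on something with over 40 N, if the wrist force passes 120 N, or if a joint passes its speed limit or range.

## Working session

There is one attempt and no reset: what is moved stays moved. The work goes in short steps, Python scripts to look and compute and a shell command to move; the robot and the scene stay as the last step left them, time stands still between calls to the robot, and variables do not carry over. Pictures are saved under pics/ and viewed, at most 10 in all, crops included, and the job is handed in when it is done.

```bash
mkdir -p pics; cat > h.py <<'E'
from station import manip
import cv2, numpy as np
from scipy.spatial.transform import Rotation as R
def shot(n):
    s=manip.state(); c=manip.read_camera(n)
    if n=="wrist":
        q=np.array(s["tool_rot"]); T=np.eye(4); T[:3,:3]=R.from_quat(q[[1,2,3,0]]).as_matrix(); T[:3,3]=s["tcp_pos"]
        W=T@np.array(c["tool_from_camera"])
    else:
        V=np.eye(4); V[:3,:3]=cv2.Rodrigues(np.array(c["rvec"],float))[0]; V[:3,3]=np.ravel(c["tvec"]); W=np.linalg.inv(V)
    return c,W
def cloud(c,W):
    K=c["camera_matrix"]; d=c["depth"]; v,u=np.mgrid[:400,:640]
    P=np.stack([(u-K[0][2])/K[0][0]*d,(v-K[1][2])/K[1][1]*d,d],-1)
    X=P@W[:3,:3].T+W[:3,3]; X[d<=0]=np.nan; return X
def save(c,f): cv2.imwrite("pics/"+f,c["pixels"][...,::-1])
E
python3 - <<'E'
from h import *
print(manip.state())
for n in("top","scene"):
    c,W=shot(n); save(c,n+".png"); np.savez(n,X=cloud(c,W),p=c["pixels"],W=W,K=c["camera_matrix"]); print(W.round(3))
E
```

```text
{'t': 0.0, 'joint_pos': array([-1.18161877e+00,  4.80856539e-01,  1.59688310e+00,  4.23949395e-05,
        1.06514031e+00, -4.66178492e-02]), 'joint_vel': array([ 0.00103954, -0.00047776, -0.00019322,  0.00134937, -0.00118506,
       -0.00076134]), 'joint_torque': array([-4.44251869e-03, -9.50648189e+01, -4.30192602e+01, -1.95282410e-04,
        1.18307551e-02,  1.47761705e-05]), 'tcp_pos': array([ 0.27425228, -0.58886394,  0.25565292]), 'tool_rot': array([-6.37392192e-04,  9.76356096e-01,  2.16167432e-01, -9.14392791e-05]), 'force': array([ 0.50857439, -0.29335423,  0.15283969]), 'ft_torque': array([-0.02991837,  0.01707713, -0.03822411]), 'grip_force': 0.0, 'opening': 1.0007341157311047}
[[ 0.104 -0.971  0.214  0.315]
 [-0.995 -0.102  0.017 -0.018]
 [ 0.005 -0.215 -0.977  1.329]
 [ 0.     0.     0.     1.   ]]
[[ 0.791 -0.303  0.532  0.099]
 [-0.612 -0.403  0.681 -0.6  ]
 [ 0.008 -0.864 -0.504  0.537]
 [ 0.     0.     0.     1.   ]]
```

View pics/top.png

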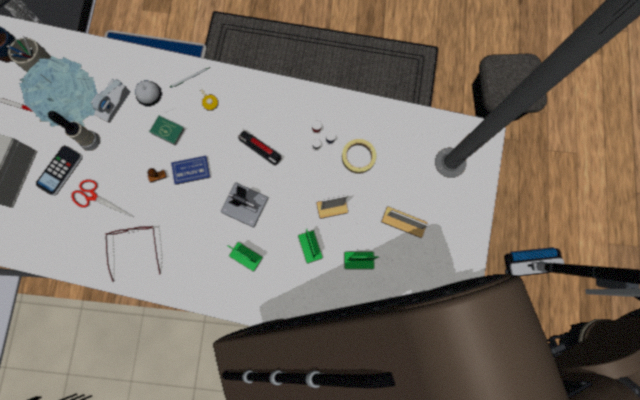

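View pics/scene.png

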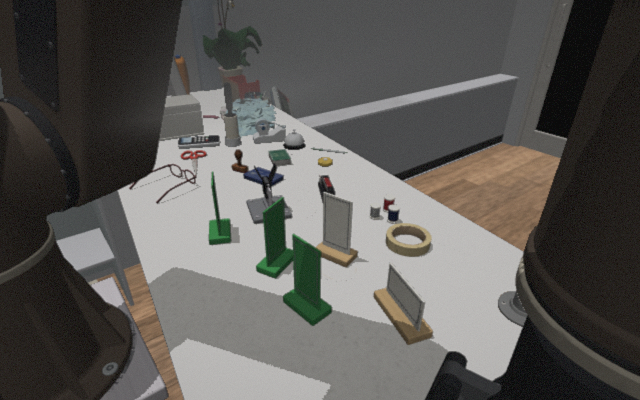

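Top view: clip on its stand at about (245,203), tall card at (333,207), low card at (404,221), and green look-alikes at (245,255), (311,246) and (360,260). A lamp pole stands at (447,163). In the scene view the tall card's board is at (338,222) and the clip at (270,185).

```bash
python3 - <<'E'
from h import *
D=np.load("top.npz"); X=D["X"]; p=D["p"]; W=D["W"];K=D["K"]
for n,(u0,u1,v0,v1) in dict(clip=(215,278,175,232),tall=(312,356,185,222),low=(375,435,200,242),g1=(222,270,235,275),g2=(295,328,225,268),g3=(338,385,240,275)).items():
    Y=X[v0:v1,u0:u1].reshape(-1,3); Y=Y[~np.isnan(Y[:,0])]
    z=Y[:,2]
    for a,b in((.006,.03),(.03,.2)):
        Q=Y[(z>a)&(z<b)]
        if len(Q)<5: continue
        r=cv2.minAreaRect((Q[:,:2]*1000).astype(np.float32)); print(n,a,len(Q),np.round(r[0]),np.round(r[1]),round(r[2],1),"zmax",Q[:,2].max().round(3),"mean",Q.mean(0).round(3), np.percentile(Q[:,2],98).round(3))
S=np.load("scene.npz"); X=S["X"]
Y=X[190:252,318:356].reshape(-1,3); Y=Y[(Y[:,2]>.03)&(Y[:,2]<.17)]
v=np.cov(Y.T); w,e=np.linalg.eigh(v); print("tall board scene",len(Y),Y.mean(0).round(3),Y.min(0).round(3),Y.max(0).round(3),e[:,0].round(3),w)
v=np.polyfit(Y[:,0],Y[:,1],1);print(v)
# tall things near the workspace (top)
X=D["X"]; m=(X[...,2]>.2)&(X[...,0]>.2)&(X[...,0]<1.1); print("high px",np.argwhere(m)[::400].tolist())
E
```

```text
clip 0.006 1013 [552. 187.] [157. 186.] 5.0 zmax 0.029 mean [0.538 0.184 0.014] 0.023
clip 0.03 302 [546. 191.] [57. 63.] 19.7 zmax 0.13 mean [0.544 0.19  0.097] 0.128
tall 0.006 329 [573. -71.] [106. 113.] 11.5 zmax 0.03 mean [ 0.552 -0.068  0.017] 0.025
tall 0.03 231 [561. -67.] [ 5. 70.] 18.2 zmax 0.153 mean [ 0.559 -0.067  0.102] 0.152
low 0.006 569 [ 540. -286.] [106. 186.] 12.7 zmax 0.03 mean [ 0.535 -0.276  0.018] 0.025
low 0.03 227 [ 539. -279.] [109.   5.] 73.9 zmax 0.092 mean [ 0.538 -0.28   0.065] 0.089
g1 0.006 519 [399. 168.] [111. 133.] 6.0 zmax 0.027 mean [0.393 0.164 0.017] 0.023
g1 0.03 62 [393. 165.] [69.  4.] 64.7 zmax 0.155 mean [0.391 0.161 0.133] 0.155
g2 0.006 467 [444. -18.] [121.  87.] 7.5 zmax 0.027 mean [ 0.439 -0.015  0.018] 0.023
g2 0.03 87 [440. -14.] [69.  4.] 24.0 zmax 0.157 mean [ 0.438 -0.014  0.12 ] 0.155
g3 0.006 419 [ 431. -167.] [ 90. 120.] 22.9 zmax 0.026 mean [ 0.414 -0.155  0.017] 0.024
g3 0.03 136 [ 416. -157.] [ 4. 68.] 5.5 zmax 0.155 mean [ 0.415 -0.156  0.11 ] 0.154
tall board scene 1487 [ 0.563 -0.063  0.094] [ 0.418 -0.19   0.03 ] [0.697
[... 641 characters left out ...]
69], [336, 460], [337, 446], [338, 428], [339, 409], [340, 393], [341, 375], [342, 361], [343, 350], [344, 337], [345, 326], [346, 319], [347, 312], [348, 309], [349, 307], [350, 305], [351, 308], [352, 311], [353, 317], [354, 329], [355, 342], [356, 355], [357, 372], [358, 391], [359, 414], [360, 436], [361, 462], [362, 489], [363, 520], [364, 554], [365, 589], [366, 627], [368, 307], [369, 351], [370, 400], [371, 451], [372, 503], [373, 547], [374, 594], [376, 290], [377, 344], [378, 397], [379, 451], [380, 509], [381, 569], [382, 630], [384, 362], [385, 431], [386, 506], [387, 588], [389, 364], [390, 456], [391, 552], [393, 349], [394, 451], [395, 556], [397, 371], [398, 482], [399, 597]]
```

```bash
python3 -m creep '[{"dx":0,"dy":0,"dz":50},{"dx":240,"dy":760,"dz":70},{"dx":240,"dy":760,"dz":70},{"dx":240,"dy":760,"dz":70},{"dx":240,"dy":760,"dz":70},{"dx":240,"dy":760,"dz":70},{"dx":240,"dy":760,"dz":70},{"dx":240,"dy":760,"dz":70},{"dx":240,"dy":760,"dz":70},{"dx":240,"dy":760,"dz":70}]'
```

```text
schema error: expected keys dx, dy, dz, ax, ay, az, jaw
```

```bash
python3 -m creep '[{"dx":0,"dy":0,"dz":50,"ax":0,"ay":0,"az":0,"jaw":0},{"dx":240,"dy":760,"dz":70,"ax":0,"ay":0,"az":0,"jaw":0},{"dx":240,"dy":760,"dz":70,"ax":0,"ay":0,"az":0,"jaw":0},{"dx":240,"dy":760,"dz":70,"ax":0,"ay":0,"az":0,"jaw":0},{"dx":240,"dy":760,"dz":70,"ax":0,"ay":0,"az":0,"jaw":0},{"dx":240,"dy":760,"dz":70,"ax":0,"ay":0,"az":0,"jaw":0},{"dx":240,"dy":760,"dz":70,"ax":0,"ay":0,"az":0,"jaw":0},{"dx":240,"dy":760,"dz":70,"ax":0,"ay":0,"az":0,"jaw":0},{"dx":240,"dy":760,"dz":70,"ax":0,"ay":0,"az":0,"jaw":0},{"dx":240,"dy":760,"dz":70,"ax":0,"ay":0,"az":0,"jaw":0}]'
```

```text
t: 1.1
tcp_pos: [0.4099, -0.1583, 0.3176]
tool_rot: [0.0, 0.976, 0.216, 0.0]
force: [1.2, -0.5, -0.9]
opening: 0.999
grip_force: 0.0
```

```bash
python3 -m creep '[{"dx":100,"dy":320,"dz":10,"ax":0,"ay":0,"az":0,"jaw":0},{"dx":100,"dy":320,"dz":10,"ax":0,"ay":0,"az":0,"jaw":0},{"dx":100,"dy":320,"dz":10,"ax":0,"ay":0,"az":0,"jaw":0},{"dx":100,"dy":320,"dz":10,"ax":0,"ay":0,"az":0,"jaw":0},{"dx":100,"dy":320,"dz":10,"ax":0,"ay":0,"az":0,"jaw":0},{"dx":100,"dy":320,"dz":10,"ax":0,"ay":0,"az":0,"jaw":0},{"dx":100,"dy":320,"dz":10,"ax":0,"ay":0,"az":0,"jaw":0},{"dx":100,"dy":320,"dz":10,"ax":0,"ay":0,"az":0,"jaw":0},{"dx":100,"dy":320,"dz":10,"ax":0,"ay":0,"az":0,"jaw":0}]'
python3 - <<'E'
from h import *
c,W=shot("wrist"); save(c,"w1.png"); np.savez("w1",X=cloud(c,W),p=c["pixels"],W=W,K=c["camera_matrix"]); print(W.round(3)); s=manip.state(); print(s["tcp_pos"],s["joint_pos"])
E
```

```text
t: 2.0
tcp_pos: [0.5095, 0.1603, 0.3271]
tool_rot: [0.0, 0.976, 0.217, -0.001]
force: [0.4, -0.6, -0.4]
opening: 1.003
grip_force: 0.0
[[ 0.424 -0.872 -0.244  0.571]
 [-0.906 -0.409 -0.113  0.188]
 [-0.001  0.269 -0.963  0.445]
 [ 0.     0.     0.     1.   ]]
[0.50944372 0.15950584 0.32720474] [ 2.46794182e-01  2.48071819e-01  1.77149903e+00 -2.63759561e-04
  1.12301815e+00  1.38123781e+00]
```

View pics/w1.png

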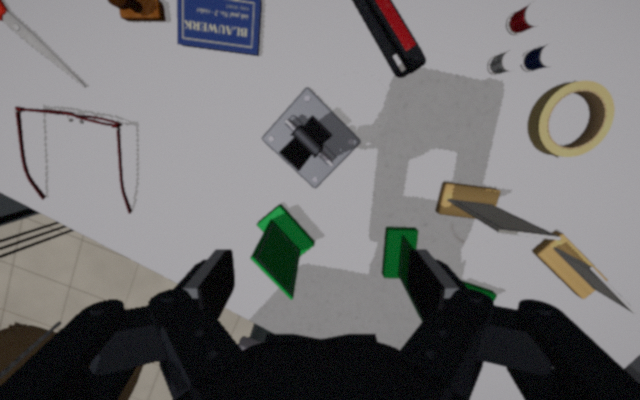

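Wrist view: the clip is at (308,138), with its handles at (320,128) and (298,150). The plate runs from upper left to lower right, from (285,118) to (338,165).

```bash
python3 - <<'E'
from h import *
D=np.load("w1.npz"); X=D["X"][80:195,255:370]; p=D["p"][80:195,255:370].astype(int)
g=p.sum(-1); z=X[...,2]
def rep(n,m):
    Q=X[m]; Q=Q[~np.isnan(Q[:,0])]
    r=cv2.minAreaRect((Q[:,:2]*1000).astype(np.float32)); print(n,len(Q),np.round(r[0],1),np.round(r[1]),round(r[2],1),Q[:,2].min().round(3),Q[:,2].max().round(3),Q.mean(0).round(4))
rep("handles",z>.1); rep("tops",z>.119); rep("mid",(z>.06)&(z<.09)); rep("foot top",(z>.011)&(z<.018)&(g<480))
c=np.argwhere(z>.06);print(c.min(0),c.max(0))
Q=X[z>.06]; 
t=np.radians(0)
# handle clusters
H=X[z>.1]; H=H[:,:2]*1000; cr,l,ce=cv2.kmeans(H.astype(np.float32),2,None,(3,50,.1),5,0); print("clusters",ce,np.degrees(np.arctan2(*(ce[1]-ce[0])[::-1])))
cv2.imwrite("pics/w1c.png",cv2.resize(D["p"][80:195,255:370,::-1],(575,575),interpolation=2))
E
```

```text
handles 802 [543.6 194.8] [30. 54.] 71.5 0.1 0.129 [0.5422 0.1955 0.1164]
tops 356 [543.6 194.8] [30. 54.] 71.5 0.119 0.129 [0.5427 0.1954 0.1248]
mid 487 [542.4 191.2] [79. 17.] 71.6 0.061 0.09 [0.5436 0.1933 0.0854]
foot top 3385 [542.8 191.4] [110.  99.] 71.6 0.011 0.018 [0.5485 0.1906 0.0141]
[35 24] [90 77]
clusters [[525.37756 201.14458]
 [562.68726 188.62294]] -18.552448
```

View pics/w1c.png

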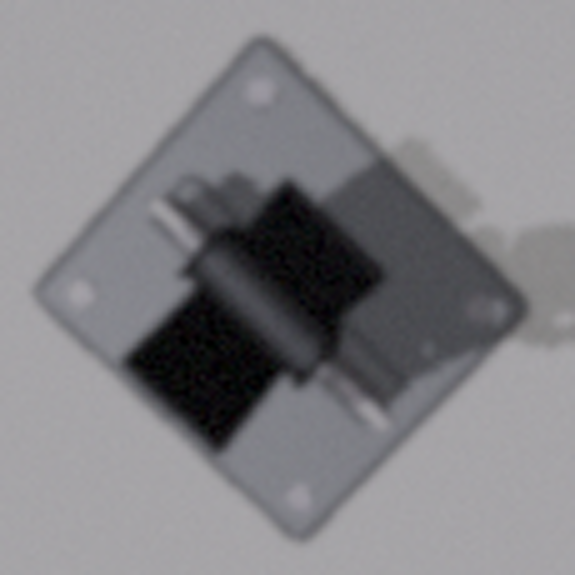

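Close-up: the pin runs from upper left to lower right, with the handles either side. The clip centre is at (543.5, 194.8) mm and its closing axis is at −18.5°. I'll turn +46.5° and go above it.

```bash
python3 -m creep '[{"dx":34,"dy":35,"dz":-40,"ax":0,"ay":0,"az":0.811,"jaw":0},{"dx":34,"dy":35,"dz":-80,"ax":0,"ay":0,"az":0.811,"jaw":0},{"dx":34,"dy":35,"dz":-120,"ax":0,"ay":0,"az":0.811,"jaw":0},{"dx":34,"dy":35,"dz":-120,"ax":0,"ay":0,"az":0.811,"jaw":0},{"dx":34,"dy":35,"dz":-120,"ax":0,"ay":0,"az":0.811,"jaw":0},{"dx":34,"dy":35,"dz":-120,"ax":0,"ay":0,"az":0.811,"jaw":0},{"dx":34,"dy":35,"dz":-120,"ax":0,"ay":0,"az":0.811,"jaw":0},{"dx":34,"dy":35,"dz":-120,"ax":0,"ay":0,"az":0.811,"jaw":0}]'
python3 - <<'E'
from h import *
s=manip.state(); q=s["tool_rot"]; M=R.from_quat(q[[1,2,3,0]]).as_matrix(); print(s["tcp_pos"],M[:,1:].round(4), np.degrees(np.arctan2(M[1,1],M[0,1])))
c,W=shot("wrist"); X=cloud(c,W); g=c["pixels"].astype(int).sum(-1); z=X[...,2]
d=np.hypot(X[...,0]-.5435,X[...,1]-.1948)
for a,b in((.1,.112),(.112,.132),(.1,.132)):
    Q=X[(z>a)&(z<b)&(d<.045)]; r=cv2.minAreaRect((Q[:,:2]*1000).astype(np.float32)); print(len(Q),r)
E
```

```text
t: 2.85
tcp_pos: [0.5439, 0.1938, 0.2078]
tool_rot: [0.0, 0.813, 0.582, 0.0]
force: [-0.3, 0.2, 0.3]
opening: 0.999
grip_force: 0.0
[0.54385526 0.19376282 0.20777679] [[ 0.9468  0.    ]
 [-0.3217 -0.    ]
 [ 0.     -1.    ]] -18.767256196414376
593 ((543.7482299804688, 194.7637176513672), (29.923095703125, 37.95295715332031), 71.60470581054688)
1144 ((543.8573608398438, 194.5610809326172), (30.24993896484375, 54.16212463378906), 71.15674591064453)
1737 ((543.8573608398438, 194.5610809326172), (30.24993896484375, 54.16212463378906), 71.15674591064453)
```

```bash
python3 -m creep '[{"dx":0,"dy":1,"dz":-30,"ax":0,"ay":0,"az":0,"jaw":0},{"dx":0,"dy":1,"dz":-60,"ax":0,"ay":0,"az":0,"jaw":0},{"dx":0,"dy":1,"dz":-80,"ax":0,"ay":0,"az":0,"jaw":0},{"dx":0,"dy":1,"dz":-86,"ax":0,"ay":0,"az":0,"jaw":0},{"dx":0,"dy":1,"dz":-86,"ax":0,"ay":0,"az":0,"jaw":0}]' 25
python3 -m creep '[{"dx":0,"dy":0,"dz":0,"ax":0,"ay":0,"az":0,"jaw":0.4},{"dx":0,"dy":0,"dz":0,"ax":0,"ay":0,"az":0,"jaw":0.6},{"dx":0,"dy":0,"dz":0,"ax":0,"ay":0,"az":0,"jaw":0.8},{"dx":0,"dy":0,"dz":0,"ax":0,"ay":0,"az":0,"jaw":1},{"dx":0,"dy":0,"dz":0,"ax":0,"ay":0,"az":0,"jaw":1},{"dx":0,"dy":0,"dz":0,"ax":0,"ay":0,"az":0,"jaw":1},{"dx":0,"dy":0,"dz":0,"ax":0,"ay":0,"az":0,"jaw":1},{"dx":0,"dy":0,"dz":0,"ax":0,"ay":0,"az":0,"jaw":1}]' 25
```

```text
t: 3.4
tcp_pos: [0.5436, 0.1954, 0.1212]
tool_rot: [-0.0, 0.812, 0.583, -0.001]
force: [-0.2, 0.2, -1.0]
opening: 1.003
grip_force: 0.0
t: 4.2
tcp_pos: [0.5447, 0.1962, 0.1233]
tool_rot: [0.0, 0.812, 0.584, 0.001]
force: [-3.0, 1.3, 14.4]
opening: 0.178
grip_force: 26.1
```

```bash
python3 -m creep '[{"dx":0,"dy":0,"dz":5,"ax":0,"ay":0,"az":0,"jaw":1},{"dx":0,"dy":0,"dz":15,"ax":0,"ay":0,"az":0,"jaw":1},{"dx":0,"dy":0,"dz":30,"ax":0,"ay":0,"az":0,"jaw":1},{"dx":0,"dy":0,"dz":50,"ax":0,"ay":0,"az":0,"jaw":1},{"dx":0,"dy":0,"dz":75,"ax":0,"ay":0,"az":0,"jaw":1},{"dx":0,"dy":0,"dz":105,"ax":0,"ay":0,"az":0,"jaw":1},{"dx":0,"dy":0,"dz":135,"ax":0,"ay":0,"az":0,"jaw":1},{"dx":0,"dy":0,"dz":155,"ax":0,"ay":0,"az":0,"jaw":1},{"dx":0,"dy":0,"dz":155,"ax":0,"ay":0,"az":0,"jaw":1}]'
python3 - <<'E'
from h import *
for n in("wrist","top","scene"):
    c,W=shot(n); save(c,"l_"+n+".png"); np.savez("l_"+n,X=cloud(c,W),p=c["pixels"],W=W)
a=cv2.imread("pics/l_wrist.png"); b=cv2.imread("pics/l_scene.png")
cv2.imwrite("pics/l.png",np.vstack([a[100:],b[:300]]))
E
```

```text
t: 5.1
tcp_pos: [0.5452, 0.1961, 0.2804]
tool_rot: [0.001, 0.812, 0.584, 0.003]
force: [0.3, 0.2, -1.0]
opening: 0.18
grip_force: 24.4
```

View pics/l.png

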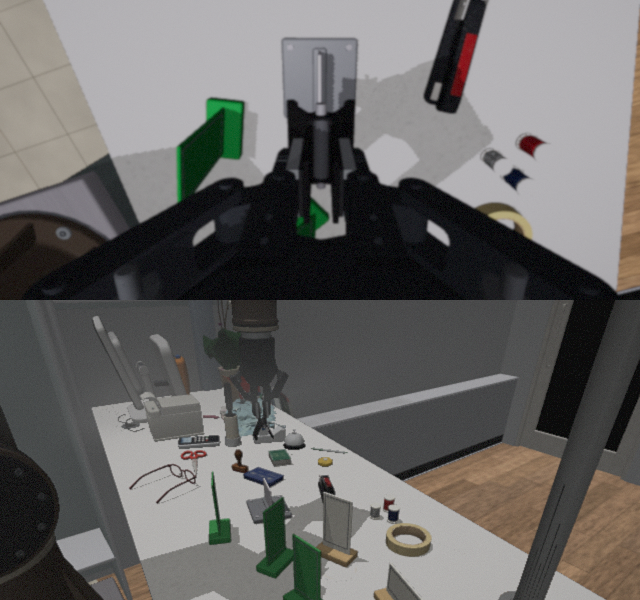

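The clip is lifted clear, gaping, between the fingers: wrist crop (320,130), scene (262,425). The stand plate is bare. Next I'll measure the clip in the hand and the tall card again.

```bash
python3 - <<'E'
from h import *
s=manip.state(); t=s["tcp_pos"]; M=R.from_quat(s["tool_rot"][[1,2,3,0]]).as_matrix(); print(t,M.round(3))
X=np.load("l_wrist.npz")["X"]; L=(X-t)@M   # tool coords
m=(np.abs(L[...,1])<.03)&(np.abs(L[...,0])<.04)&(L[...,2]<.085)&(L[...,2]>.0)
v,u=np.nonzero(m); print(len(v))
for a in range(0,85,6):
    k=m&(L[...,2]*1000>=a)&(L[...,2]*1000<a+6); Q=L[k]*1000
    if len(Q)>5: print(a,len(Q),"x",Q[:,0].min().round(1),Q[:,0].max().round(1),"y",Q[:,1].min().round(1),Q[:,1].max().round(1),np.percentile(Q[:,1],[5,50,95]).round(1))
for n in("l_top","l_scene","top","scene"):
    X=np.load(n+".npz")["X"]; d=np.hypot(X[...,0]-.561,X[...,1]+.067); Q=X[(d<.045)&(X[...,2]>.06)&(X[...,2]<.165)]
    r=cv2.minAreaRect((Q[:,:2]*1000).astype(np.float32)); w,e=np.linalg.eigh(np.cov(Q[:,:2].T)); print(n,len(Q),np.round(r[0],1),np.round(r[1],1),round(r[2],1),Q[:,2].max().round(4),"edge dir",np.degrees(np.arctan2(e[1,1],e[0,1])).round(1))
E
```

```text
[0.54342067 0.19558847 0.27623897] [[ 0.318  0.948 -0.001]
 [ 0.948 -0.318 -0.   ]
 [-0.    -0.    -1.   ]]
4119
0 419 x -5.4 14.3 y -19.7 22.6 [-18.   -3.4  21. ]
6 306 x -15.0 14.5 y -19.4 22.6 [-17.8   6.5  21.2]
12 242 x -14.7 14.6 y -18.1 21.1 [-15.7   6.5  18.4]
18 92 x -6.3 14.8 y -6.4 9.2 [-5.7 -3.4  8.7]
24 717 x -21.1 22.3 y -6.3 9.6 [-3.4  1.4  6.7]
30 950 x -27.2 25.5 y -7.8 10.7 [-5.3  1.9  8.7]
36 278 x 2.0 25.2 y -10.6 14.1 [-10.   -0.9  13.3]
42 273 x -0.5 19.4 y -13.6 17.0 [-13.2  13.4  16.6]
48 276 x -4.4 19.4 y -16.5 20.3 [-16.1 -12.6  19.6]
54 322 x -11.5 19.4 y -19.9 23.2 [-19.1 -13.8  22.5]
60 219 x -14.2 19.5 y -21.4 24.8 [-21.1 -13.5  24.5]
66 25 x -11.7 19.3 y -21.6 24.9 [-21.5 -21.3  24.5]
l_top 189 [560.7 -66.8] [ 6.4 70.1] 18.5 0.154 edge dir 107.5
l_scene 1128 [560.5 -65.5] [ 8.9 71.5] 16.7 0.1541 edge dir 107.5
top 192 [560.7 -66.8] [ 5.3 69.9] 18.2 0.1529 edge dir 107.6
scene 1134 [560.5 -65.6] [ 8. 72.] 19.5 0.1537 edge dir 107.5
```

```bash
python3 -m creep '[{"dx":0,"dy":-10,"dz":5,"ax":0,"ay":0,"az":0.03,"jaw":1},{"dx":3,"dy":-40,"dz":5,"ax":0,"ay":0,"az":0.12,"jaw":1},{"dx":6,"dy":-80,"dz":5,"ax":0,"ay":0,"az":0.23,"jaw":1},{"dx":9,"dy":-120,"dz":5,"ax":0,"ay":0,"az":0.34,"jaw":1},{"dx":12,"dy":-160,"dz":5,"ax":0,"ay":0,"az":0.45,"jaw":1},{"dx":14,"dy":-200,"dz":5,"ax":0,"ay":0,"az":0.55,"jaw":1},{"dx":16,"dy":-235,"dz":5,"ax":0,"ay":0,"az":0.61,"jaw":1},{"dx":17,"dy":-255,"dz":5,"ax":0,"ay":0,"az":0.634,"jaw":1},{"dx":17,"dy":-262,"dz":5,"ax":0,"ay":0,"az":0.634,"jaw":1},{"dx":17,"dy":-262,"dz":5,"ax":0,"ay":0,"az":0.634,"jaw":1}]'
python3 - <<'E'
from h import *
for n in("wrist","scene"):
    c,W=shot(n); save(c,"o_"+n+".png"); X=cloud(c,W)
    s=manip.state(); t=s["tcp_pos"]; M=R.from_quat(s["tool_rot"][[1,2,3,0]]).as_matrix()
    L=(X-t)@M*1000; x,y,z=np.moveaxis(L,-1,0)
    if n=="wrist":
        print(t,np.degrees(np.arctan2(M[1,1],M[0,1])),M[:,2])
        k=(np.abs(y)<7)&(np.abs(x)>16)&(np.abs(x)<21)&(z>15)&(z<45); print("pin z",k.sum(),np.percentile(z[k],[2,10,50]))
    k=(np.abs(y)<30)&(np.abs(x)<30)&(z>55)&(z<80); print("tips",n,k.sum(),np.percentile(z[k],[50,90,98,100]))
    k=(X[...,2]>.1)&(X[...,2]<.165)&(np.hypot(X[...,0]-.561,X[...,1]+.066)<.045); Q=L[k]
    r=cv2.minAreaRect(Q[:,:2].astype(np.float32)); print("card in tool",n,k.sum(),r,"zmax",X[...,2][k].max())
a=cv2.imread("pics/o_wrist.png"); b=cv2.imread("pics/o_scene.png")
cv2.imwrite("pics/o.png",np.vstack([a[100:],b[:300]]))
E
```

```text
t: 6.25
tcp_pos: [0.5604, -0.0668, 0.2806]
tool_rot: [-0.001, 0.59, 0.807, -0.0]
force: [-0.1, 0.1, -0.8]
opening: 0.176
grip_force: 24.4
[ 0.5604442  -0.06593755  0.28083308] 17.684936150909948 [-1.39452850e-03  4.86565346e-04 -9.99998909e-01]
pin z 412 [29.90706803 30.98843285 34.42849194]
tips wrist 726 [62.44796881 69.06295043 70.69736579 71.88626432]
card in tool wrist 226 ((16.777172088623047, 0.4391059875488281), (3.597916841506958, 36.524478912353516), 89.89570617675781) zmax 0.15197348565180044
tips scene 215 [61.8257798  68.13660156 69.81795743 70.39386173]
card in tool scene 677 ((-0.3217887878417969, -0.21270155906677246), (7.773399353027344, 70.90318298339844), 89.8196792602539) zmax 0.153452416070944
```

View pics/o.png

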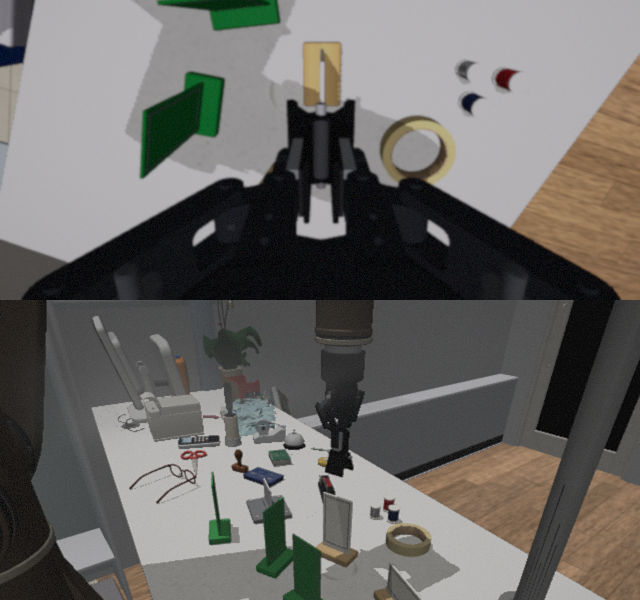

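The clip is directly over the card: in the wrist crop the edge (322,75) lies in line with the pin (320,150), centred and square to within a degree. Tips are 70.5 mm below the TCP, so I'll descend 77 mm.

```bash
python3 -m creep '[{"dx":0,"dy":0,"dz":-15,"ax":0,"ay":0,"az":0,"jaw":1},{"dx":0,"dy":0,"dz":-35,"ax":0,"ay":0,"az":0,"jaw":1},{"dx":0,"dy":0,"dz":-50,"ax":0,"ay":0,"az":0,"jaw":1},{"dx":0,"dy":0,"dz":-60,"ax":0,"ay":0,"az":0,"jaw":1},{"dx":0,"dy":0,"dz":-68,"ax":0,"ay":0,"az":0,"jaw":1},{"dx":0,"dy":0,"dz":-74,"ax":0,"ay":0,"az":0,"jaw":1},{"dx":0,"dy":0,"dz":-77,"ax":0,"ay":0,"az":0,"jaw":1},{"dx":0,"dy":0,"dz":-77,"ax":0,"ay":0,"az":0,"jaw":1},{"dx":0,"dy":0,"dz":-77,"ax":0,"ay":0,"az":0,"jaw":1},{"dx":0,"dy":0,"dz":-77,"ax":0,"ay":0,"az":0,"jaw":1}]'
python3 - <<'E'
from h import *
c,W=shot("wrist"); save(c,"f_w.png"); c,W=shot("scene"); save(c,"f_s.png"); s=manip.state(); print(s["tcp_pos"],s["force"],s["joint_vel"].round(3))
a=cv2.imread("pics/f_w.png")[100:]; b=cv2.resize(cv2.imread("pics/f_s.png")[130:280,220:460],(480,300),interpolation=2)
cv2.imwrite("pics/f.png",np.vstack([a,np.pad(b,((0,0),(80,80),(0,0)))]))
E
```

```text
t: 7.35
tcp_pos: [0.5611, -0.0663, 0.205]
tool_rot: [0.0, 0.59, 0.808, 0.0]
force: [-0.6, -0.5, -0.2]
opening: 0.18
grip_force: 24.4
[ 0.56103078 -0.06634746  0.20492582] [ 0.74463195  0.26650302 -1.16234191] [-0.     0.     0.002 -0.001 -0.001  0.   ]
```

View pics/f.png

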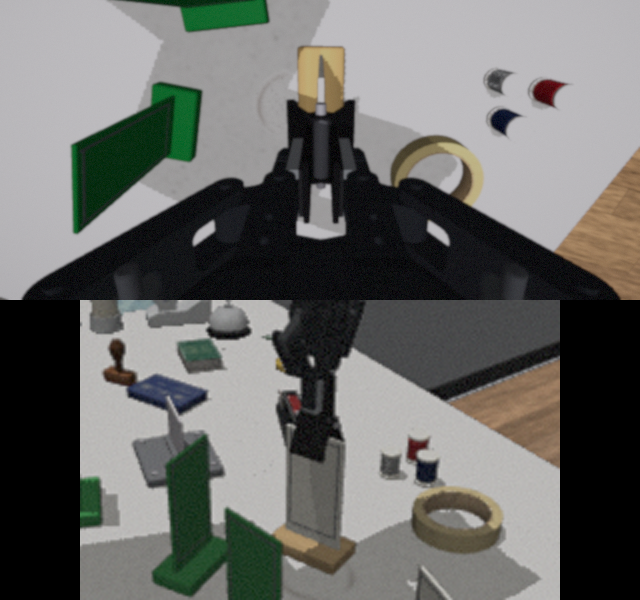

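The open clip now stands astride the tall card. In the wrist crop the edge at (322,80) is midway between the jaws, and in the scene crop at (315,435) the jaws are either side of the top edge. No contact force shows, so I'll hand in.

```bash
python3 -c "from station import manip; print(manip.hand_in())"
```

```text
the job is handed in; nothing more can be done
None
```

The job is handed in: the clip is held wide open astride the middle of the tall card's top edge, square to it, with the edge about half-way in and no contact force showing.

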